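Shutter in, then hold the lamp hatch open below balance

ROBOT

A 6-joint arm with a two-finger parallel gripper is mounted at the origin on the work surface. World frame = base frame: x ahead of the robot, y to its left, z up, the work surface at z = 0. Lengths are in mm, angles in rad, forces in N, time in s.
With the tool pointing down it reaches from about 275 to 750 mm from the base axis. Payload 10.2 kg.
Tool frame: the origin (TCP) lies at the very end of the fingers, on their centre line; the grasp point (between the pads) lies 19 mm behind it; z points along the fingers, y is the line along which they close (so a half turn about z gives the same grasp; the last joint's range is limited). The gripper opens to 85 mm and grips with 20 to 120 N. Pads are 22 mm wide; open, the fingers measure 114 mm over their backs; the gripper's body (76 mm by 85 mm) begins 54 mm behind the grasp point. The pads swing forward as they close: fully open they stand 13 mm farther back than shut.
Start: joints at [1.04, 0.313, 1.498, -0, 1.331, -0.223], TCP at [159.068, 500.328, 231.294] pointing down, gripper open.
Joint ranges: [-2.94, 2.94], [-0.97, 2.17], [0.19, 2.56], [-1.23, 4.37], [0.02, 3.11], [-2.88, 2.88]. Speed limits (rad/s): [2.39, 2.39, 3.01, 3.14, 3.14, 3.14].

INTERFACE

Orientations are given as [roll, pitch, yaw] about the fixed x, y, z axes, in that order (R = Rz(yaw) Ry(pitch) Rx(roll)).
In Python, from rig import get_state, snapshot, close_job, look_for gives the robot as it stands.
- The arm moves only by the shell command python3 -m creep 'ROWS' [OPENING]. ROWS is JSON, one flat list of numbers, 6 for each row, row after row: the shift along the world's x, y, z normalised to -1 to 1, where 1 is 25 cm, then the turn, a rotation vector about the world's x, y, z normalised to -1 to 1, where 1 is 1.5 rad. In form: [dx, dy, dz, wx, wy, wz, dx, dy, dz, wx, wy, wz, ...]. A call has 1 to 5 rows; each row shifts and turns the commanded pose from where the row before left it; what a row does not reach is not made up. A row lasts 1/12 s, in which the tool goes at most 41.7 mm and 7.16 degrees, less where a joint would pass 70% of its speed; a pose out of reach is approached as far as the arm can. A call with a number of a shift or a turn outside -1 to 1 is refused whole. A call with a gripper value outside its range is refused whole. OPENING is the opening, from 0 (shut) to 1 (fully open), set as the call begins (- or left out, the last holds). The fingers move at their own pace and stop on an object; the grip force is fixed at half the most. Time passes only in rows, so rows that do not move let the fingers close. It gives the time, the measured TCP pose, the force, the opening and the grip force at its end, in the units of the state.
- get_state(): the state, without advancing time (a new reading comes with each control period).
- snapshot(name): name is "side" or "top" or "wrist"; returns a dict with "pixels" (400x640x3 uint8, red, green, blue), "fx", "fy", "cx", "cy" (pixels), "extrinsics" (4x4, takes a point from camera to world coordinates). Camera axes: x right, y down, z forward; pixel columns grow to the right and rows downward; lengths in mm; the calibration is good to about 2 mm. A picture is of the moment at which its call begins. There is no depth.
- close_job(): hands the job in; it is judged then, once.
Trained networks look in a picture, given as the dict that the camera call returned (one of the last four; its "shot" number tells which), for a name from the list of things; names that differ only in an ending like _2 or _b are one class to them, and where a whole thing is asked for, a point or a joint stands for the part that bears it (a point fixed in the world has none). Each returns a list of dicts, best first, with "confidence" (0 to 1); they miss things now and then, are a little off and sometimes report something else, mostly with a low value. They report only what shows in the picture. A call takes as long as a camera call. They do not tell look-alikes from the thing itself.
- look_for(picture, thing): "box" ([left, top, width, height] in pixels, round what is visible of it).
The state is a dict: "time_s": time; "qpos": joint angles; "qvel": joint speeds; "joint_torque": joint torques, N m; "tool_pos": TCP position; "tool_rot": TCP orientation; "ft_force": force on the tool from outside, world axes, zero at the start; "wrist_torque": the same for the moment, N m; "opening": finger opening in mm; "grip_force": force on a finger pad.
Only numpy, scipy, OpenCV 4.12 (cv2) and the standard library are available. Lean on these libraries where they do the work, as an engineer would, in place of code of your own. Each camera call takes 0.05 s, during which the arm holds its last target. There are 200 camera calls.

TASK

While the hatch of the bench spectrometer is still shut, take the black shutter plate with the red grip out of the white stand and slide it fully home, upright, into the slot on top of the instrument. Then lift the sprung grey hatch by its red bar handle clearly past its balance point (the yellow mark) without letting it fly right up, ease it back down, and finish while still holding it steady by the bar with the fingers, just below the balance point (about 5 to 10 degrees short of it), so that it would fall shut if you let go. Leave the plate with the blue grip, the beaker, the bottle and the flask where they stand.

Things in the scene. Friction and masses are not known exactly. Their poses are not given: they have to be found in the camera images.
- instrument: White bench spectrometer, fixed, 240 (x) x 360 (y) x 130 mm high, red stripe on its front (-x). Origin: centre of underside; +x away from the robot at yaw 0, +z up. Right part (local y -200 to +20): lamp chamber under the grey hatch. Left part (y +20 to +160): flat-topped housing with the shutter slot. A look-only arc on its right side has a yellow mark at the hatch's balance angle.
- slot (a point): Centre of the slot's mouth in the housing top, 130 mm above the bench, at instrument (-40, 90, 130) mm, same axes; black frame round it. Vertical pocket 75 mm (x) x 10 mm (y), 80 mm deep, 3 mm chamfer. The plate goes in blade down, broad faces towards local +-y, either way round. Fully home: its grip rests on the housing top, its origin 75 mm below this point.
- hinge (a point): Middle of the hatch's hinge axis, at local (+120, -90, 135) mm of the instrument, on the far edge of the chamber. The axis runs along the instrument's y; point axes as the instrument's.
- hatch_angle (a joint): Angle (rad) of the grey hatch (236 x 214 x 8 mm, 0.9 kg): 0 = shut, level; grows as its front edge rises; stop at 1.45. A spring helps: balance at 0.80 (46 deg). Below that it falls shut (1.4 N lift at the bar when shut, ever less up to the balance); above it rises by itself (0.4 N at 0.1 rad past, up to 3 N at the stop). No latch, little friction: it stays nowhere by itself.
- hatch: The grey hatch plate with its bar. Origin on the hinge axis, the same point as hinge; its axes equal the instrument's when shut and turn with it.
- hatch_bar (a point): Red bar on the hatch, 14 mm thick, 120 mm long along y, a post at each end. Origin: bar centre; axes turn with the hatch. At hatch angle q it is, in the instrument's axes from the hinge point, at x = -200 cos q + 45 sin q, z = 200 sin q + 45 cos q (mm): 180 mm above the bench when shut. 41 mm free between bar axis and hatch. It turns between pinching pads: the hand may stay pointing down.
- shutter: The shutter plate (about 0.12 kg): black blade 70 (x) x 8 (y) x 75 mm (z), topped by a red grip 80 x 16 x 36 mm (from 75 to 111 mm above the origin). Origin: centre of the blade's lower edge; z up. It starts upright in either of the stand's two slots.
- filter: Another plate of the same shape and size, amber blade and blue grip; it starts in the stand's other slot. Not to be moved.
- stand: White block 100 (x) x 170 (y) x 50 mm high, fixed to the bench, origin at the centre of its underside. Two vertical slots 74 x 10.5 mm, 40 mm deep, at local y = -40 and +40 mm, long along local x; the plates stand in them with origin 10 mm above the bench (grips 85 to 121 mm above the bench).
- beaker: Loose glass beaker, 68 mm across, 90 mm high; origin at the centre of its underside. Not to be moved.
- bottle: Loose white bottle with blue cap, 64 mm across, 150 mm high; origin at the centre of its underside. Not to be moved.
- flask: Loose green glass flask with a narrow neck, 72 mm across, 130 mm high; origin at the centre of its underside. Not to be moved.
Mind the look-alikes: they are no part of the job. There is more than one size of the shutter; the job needs the larger.

How it is judged:
By the outcome, as a careful person would: the job done as asked, in the order asked, and still so for the second after the job is handed in, while the arm keeps its last pose, push and grip.
It also fails if it takes over 70 s, if anything falls off the work surface, if the arm or the gripper's body presses on something with over 40 N, if the wrist force passes 120 N, or if a joint passes its speed limit or range.

## Working session

There is one attempt and no reset: what is moved stays moved. The work goes in short steps, Python scripts to look and compute and a shell command to move; the robot and the scene stay as the last step left them, time stands still between calls to the robot, and variables do not carry over. Pictures are saved under pics/ and viewed, at most 10 in all, crops included, and the job is handed in when it is done.

```bash
mkdir -p pics
python3 - <<'E'
from rig import *
import cv2
for n in("top","side"):
    s=snapshot(n); cv2.imwrite(f"pics/{n}0.png",s["pixels"][:,:,::-1])
    print(n,s["fx"],s["cx"],s["cy"],s["extrinsics"])
    for t in("instrument","shutter","filter","stand","hatch_bar","beaker","bottle","flask"):
        print(t,[(r["box"],round(r["confidence"],2)) for r in look_for(s,t)][:4])
print(get_state())
E
```

```text
top 380.8845417277703 319.62131834635846 198.31529266316753 [[ 2.16321632e-03 -9.91456295e-01  1.30421374e-01  4.22906717e+02]
 [-9.99857809e-01  3.67018469e-05  1.68630106e-02  2.50412644e+00]
 [-1.67237247e-02 -1.30439307e-01 -9.91315240e-01  1.29650804e+03]
 [ 0.00000000e+00  0.00000000e+00  0.00000000e+00  1.00000000e+00]]
instrument [([290.0, 147.7, 116.9, 82.5], 0.98)]
shutter [([167.3, 209.2, 22.4, 15.5], 0.57), ([204.7, 199.3, 12.1, 29.9], 0.52), ([201.2, 199.5, 56.2, 34.6], 0.3)]
filter [([229.7, 195.9, 11.6, 27.3], 0.53)]
stand [([200.8, 197.9, 56.7, 39.0], 0.72)]
hatch_bar [([334.0, 149.5, 74.8, 81.5], 0.66), ([446.2, 195.3, 33.4, 18.6], 0.24)]
beaker [([447.2, 246.3, 27.2, 26.1], 0.95), ([288.7, 150.1, 130.9, 83.3], 0.29)]
bottle [([222.1, 151.4, 28.3, 24.9], 0.82)]
flask [([447.4, 195.2, 31.1, 19.6], 0.56)]
side 383.63495796490855 316.15478787704615 204.50122891001465 [[ 7.28311146e-01 -4.38728364e-01  5.26384173e-01  3.19077602e+01]
 [-6.85079026e-01 -4.83172648e-01  5.45170543e-01 -5.34356956e+02]
 [ 1.51526540e-02 -7.57668539e-01 -6.52463625e-01  7.77309606e+02]
 [ 0.
[... 588 characters left out ...]
 40.0, 52.7], 0.62)]
{'time_s': 0.9, 'qpos': array([ 1.03960570e+00,  3.12876484e-01,  1.49768591e+00,  2.39596195e-06,
        1.33097655e+00, -2.23406531e-01]), 'qvel': array([ 0.00073828, -0.00060016, -0.00102636,  0.00010093, -0.00016342,
       -0.00125329]), 'joint_torque': array([-1.38637033e-04, -4.12184072e+01, -2.59885383e+01, -3.37752090e-04,
        8.88355789e-04,  7.69054623e-06]), 'tool_pos': array([159.07032501, 500.33880072, 231.31152604]), 'tool_rot': array([3.14153976e+00, 9.62992023e-06, 2.83380799e+00]), 'ft_force': array([ 0.30889704, -0.00637525,  0.35933322]), 'wrist_torque': array([0.01229798, 0.04509904, 0.01812625]), 'grip_force': 0.0, 'opening': 85.50818274457805}
```

View pics/top0.png

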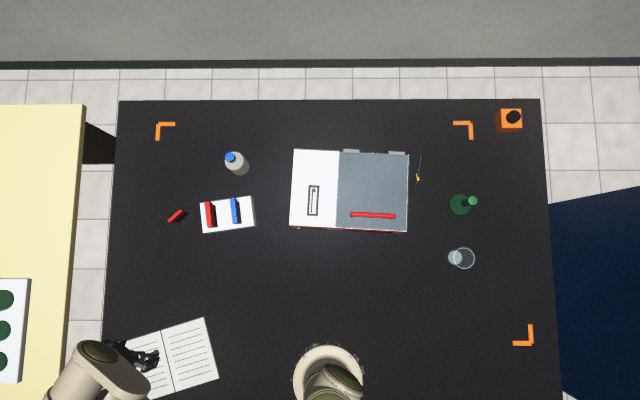

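View pics/side0.png

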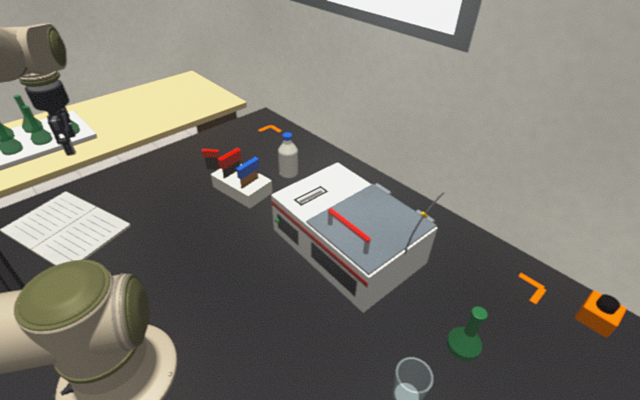

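The side view shows the same layout. In the top view, the red candidates are the stand's plate at (210,214), a smaller red look-alike lying outside the stand at (176,215), and the hatch bar at (373,215). The blue filter is at (235,211). I choose the plate in the stand at (210,214), and will check it in a crop while measuring.

```bash
cat > h.py <<'E'
import numpy as np, cv2
from rig import *
def at(s,uv,z):
    E=s["extrinsics"]; d=E[:3,:3]@np.array([(uv[0]-s["cx"])/s["fx"],(uv[1]-s["cy"])/s["fy"],1])
    return E[:3,3]+d*(z-E[2,3])/d[2]
def proj(s,p):
    E=s["extrinsics"]; c=E[:3,:3].T@(np.asarray(p,float)-E[:3,3]); return [s["fx"]*c[0]/c[2]+s["cx"],s["fy"]*c[1]/c[2]+s["cy"]]
def mask(s,hue):
    h=cv2.cvtColor(s["pixels"],cv2.COLOR_RGB2HSV)
    if hue=="red": return cv2.inRange(h,(0,150,70),(8,255,255))|cv2.inRange(h,(172,150,70),(180,255,255))
    if hue=="blue": return cv2.inRange(h,(100,150,70),(125,255,255))
    if hue=="white": return cv2.inRange(h,(0,0,170),(180,40,255))
def blobs(s,hue,z,amin=30):
    cs,_=cv2.findContours(mask(s,hue),cv2.RETR_EXTERNAL,cv2.CHAIN_APPROX_NONE)
    for c in cs:
        if cv2.contourArea(c)<amin: continue
        w=np.array([at(s,p,z)[:2] for p in c[:,0]],np.float32); r=cv2.minAreaRect(w)
        print(hue,"px",c[:,0].mean(0).round(1),"xy",np.round(r[0],1),"size",np.round(r[1],1),"ang",round(r[2],1))
E
python3 - <<'E'
from h import *
s=snapshot("top")
blobs(s,"red",121); print("bar z"); blobs(s,"red",187); blobs(s,"blue",121); blobs(s,"white",50); print("z130");blobs(s,"white",130)
c=cv2.resize(s["pixels"][140:240,150:270],None,fx=5,fy=5,interpolation=cv2.INTER_CUBIC)
d=cv2.resize(s["pixels"][140:240,280:420],None,fx=5,fy=5,interpolation=cv2.INTER_CUBIC)
cv2.imwrite("pics/c1.png",np.vstack([cv2.resize(c,(600,300)) if 0 else cv2.resize(s["pixels"][190:240,160:260],(600,300),interpolation=2),cv2.resize(s["pixels"][145:235,285:415],(433,300),interpolation=2)[:, :].repeat(1,0) if 0 else cv2.copyMakeBorder(cv2.resize(s["pixels"][145:235,285:415],(433,300),interpolation=2),0,0,0,167,0)])[:,:,::-1])
E
```

```text
red px [372.5 214.6] xy [ 526.9 -140.9] size [138.7  12.4] ang 86.8
red px [175.  215.8] xy [522.7 473.2] size [17.2 56.6] ang 42.4
red px [209.3 214. ] xy [530.  365.7] size [80. 21.] ang 8.7
bar z
red px [372.5 214.6] xy [ 521.  -132.9] size [130.9  11.7] ang 86.8
red px [175.  215.8] xy [517.1 446.8] size [16.2 53.4] ang 42.4
red px [209.3 214. ] xy [524.  345.3] size [75.5 19.8] ang 8.7
blue px [234.1 210. ] xy [541.2 288. ] size [78.2 18.6] ang 8.2
blue px [229.5 156.3] xy [713.  308.7] size [29. 26.] ang 89.9
white px [115.3 393.3] xy [-35.8 656.4] size [64.9 51. ] ang 60.3
white px [341.  388.3] xy [ -4.8 -43.2] size [83.1 19.3] ang 60.2
white px [ 79.9 378.8] xy [ -3.8 758.5] size [148.3 138.8] ang 64.0
white px [322.2 366.6] xy [52.3  9.8] size [135.9 214.8] ang 16.5
white px [172.3 357.6] xy [ 76.1 490.7] size [193.4 260.5] ang 17.2
white px [ 12.  327.6] xy [ 163.2 1018.9] size [324.2  89.4] ang 0.2
white px [455. 257.] xy [ 396.5 -412.3] size [36.5 37.8] ang 61.5
white px [225.2 215.1] xy [534.5 331. ] size [101.  170.5] ang 8.2
white px [ 88.9 263.6] xy [380.2 773.9] siz
[... 335 characters left out ...]
3] size [77.8 18. ] ang 60.2
white px [ 79.9 378.8] xy [ 23.6 710. ] size [138.8 129.9] ang 64.0
white px [322.2 366.6] xy [76.1  9.3] size [127.2 201.1] ang 16.5
white px [172.3 357.6] xy [ 98.4 459.4] size [180.9 243.7] ang 17.2
white px [ 12.  327.6] xy [179.8 953.7] size [303.4  83.6] ang 0.2
white px [455. 257.] xy [ 398.2 -385.6] size [34.1 35.4] ang 61.5
white px [225.2 215.1] xy [527.3 309.9] size [ 94.6 159.6] ang 8.2
white px [ 88.9 263.6] xy [382.9 724.4] size [605.8 101.2] ang 0.0
white px [234.  161.1] xy [694.4 290.9] size [49.6 58.2] ang 50.4
white px [315.5 190.1] xy [610.5  30. ] size [164.3 241.6] ang 87.2
white px [356.9 100.8] xy [782.1  38.2] size [ 440.9 2068. ] ang 0.0
```

View pics/c1.png

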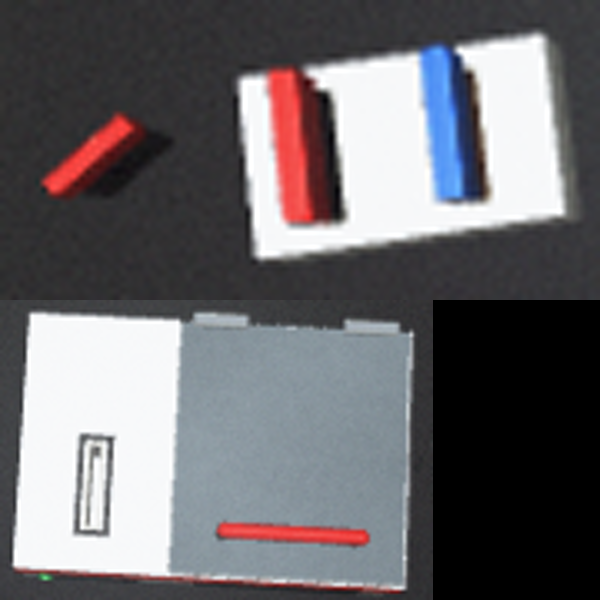

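The crop shows the full-length red grip in the stand's left slot, near (210,214) in the full picture. The smaller red one lies outside the stand. I'll use the one in the stand at about (529,370), yaw 8.2°.

```bash
python3 -m creep '[0.148,-0.052,0,0,0,0.03,0.148,-0.052,0,0,0,0.03,0.148,-0.052,0,0,0,0.03,0.148,-0.052,0,0,0,0.03,0.148,-0.052,0,0,0,0.03]' 0.7; python3 -m creep '[0.148,-0.052,0,0,0,0.03,0.148,-0.052,0,0,0,0.03,0.148,-0.052,0,0,0,0.03,0.148,-0.052,0,0,0,0.03,0.148,-0.052,0,0,0,0.03]' 0.7;python3 -m creep '[0,0,0,0,0,0,0,0,0,0,0,0,0,0,0,0,0,0]'
python3 - <<'E'
from h import *
s=snapshot("wrist"); cv2.imwrite("pics/w1.png",s["pixels"][:,:,::-1])
blobs(s,"red",121);blobs(s,"blue",121);blobs(s,"white",50,2000)
print(get_state()["tool_rot"], proj(s,[529,370,121]))
t=snapshot("top"); print("slot",at(t,(312.9,200.5),130))
E
```

```text
time_s: 1.37
tool_pos: [345.7, 434.4, 231.4]
tool_rot: [3.141, 0.0, 3.061]
ft_force: [0.6, 1.0, -0.4]
opening: 59.9
grip_force: 0.0
time_s: 1.78
tool_pos: [530.8, 369.3, 231.3]
tool_rot: [3.142, 0.0, -2.997]
ft_force: [1.2, -0.2, 0.6]
opening: 60.0
grip_force: 0.0
time_s: 2.03
tool_pos: [528.7, 370.5, 231.0]
tool_rot: [3.142, -0.001, -3.0]
ft_force: [-0.5, 0.3, -0.3]
opening: 59.8
grip_force: 0.0
red px [430.5 196.6] xy [515.3 471.3] size [17.7 47.6] ang 43.2
red px [319.8 193.7] xy [528.2 371.3] size [83.6 15.3] ang 8.1
red px [ 18.5 112.6] xy [492.6 110.8] size [30.  3.] ang 87.0
blue px [236.2 192.8] xy [539.4 296. ] size [83.  23.2] ang 7.4
white px [604.3 238.6] xy [560.2 730.3] size [137.   68.2] ang 0.1
white px [282.  175.4] xy [536.5 331.7] size [100.  170.8] ang 8.3
white px [ 15.1 237.8] xy [672.   20.1] size [ 56.1 324.5] ang 79.8
[ 3.14144043e+00 -2.02594613e-04 -2.99886308e+00] [np.float64(318.51777793262397), np.float64(195.68920037282064)]
slot [569.5733005   43.09128786 130.        ]
```

View pics/w1.png

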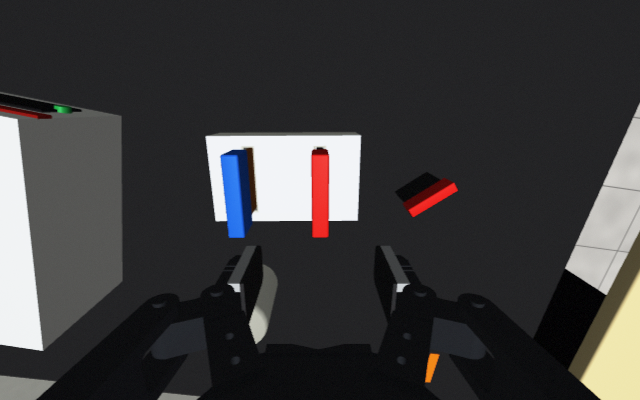

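Wrist view: the red grip at (320,194) sits centred between the fingers, with the blue grip at (236,193). The measured position is (528,371), so I go down and grip.

```bash
python3 -m creep '[0,0.004,-0.14,0,0,0,0,0,-0.14,0,0,0,0,0,-0.14,0,0,0,0,0,-0.1,0,0,0,0,0,-0.044,0,0,0]' 0.7 | head -3; python3 -m creep '[0,0,0,0,0,0,0,0,0,0,0,0,0,0,0,0,0,0,0,0,0,0,0,0,0,0,0,0,0,0]' 0; python3 -m creep '[0,0,0,0,0,0,0,0,0,0,0,0,0,0,0,0,0,0,0,0,0,0,0,0]'
```

```text
time_s: 2.55
tool_pos: [526.7, 371.4, 86.9]
tool_rot: [-3.14, -0.005, -2.998]
time_s: 2.97
tool_pos: [530.0, 372.0, 92.8]
tool_rot: [3.14, 0.004, -2.999]
ft_force: [-0.5, 0.4, 7.2]
opening: 15.1
grip_force: 59.5
time_s: 3.3
tool_pos: [530.0, 371.9, 92.8]
tool_rot: [3.14, 0.004, -2.999]
ft_force: [-0.4, 0.7, 7.0]
opening: 15.0
grip_force: 59.5
```

```bash
python3 -m creep '[0,0,0.06,0,0,0,0,0,0.13,0,0,0,0,0,0.15,0,0,0,0,0,0.15,0,0,0,0,0,0.15,0,0,0]' ; python3 -m creep '[0,0,0,0,0,0,0,0,0,0,0,0]'
python3 - <<'E'
from h import *
s=snapshot("wrist"); cv2.imwrite("pics/w2.png",s["pixels"][:,:,::-1])
st=get_state();print(st["tool_pos"],st["tool_rot"])
t=snapshot("side");cv2.imwrite("pics/s2.png",t["pixels"][:,:,::-1])
for sh,n in((s,'w'),(t,'s')):
  p=st["tool_pos"]; print(n,"expected blade bottom",proj(sh,p-[0,0,82.8]),"grip top",proj(sh,p+[0,0,28]))
c=t["pixels"][60:200,150:330]; cv2.imwrite("pics/sc2.png",np.vstack([cv2.resize(s["pixels"],(480,300)),cv2.resize(c,(480,300),interpolation=2)])[:,:,::-1])
E
```

```text
time_s: 3.72
tool_pos: [528.7, 371.2, 252.9]
tool_rot: [3.141, 0.001, -2.999]
ft_force: [0.5, 0.1, -1.5]
opening: 15.4
grip_force: 59.4
time_s: 3.88
tool_pos: [529.6, 371.6, 253.0]
tool_rot: [3.14, 0.005, -2.999]
ft_force: [0.1, -0.9, -2.2]
opening: 14.9
grip_force: 59.5
[528.96645529 371.30013774 250.59063415] [ 3.14141620e+00  7.01704608e-04 -2.99938664e+00]
w expected blade bottom [np.float64(318.7653376941871), np.float64(202.71973547799396)] grip top [np.float64(319.5561441542006), np.float64(277.57688034082526)]
s expected blade bottom [np.float64(227.09930942795114), np.float64(140.00620115880105)] grip top [np.float64(221.7383581876727), np.float64(105.89319397132216)]
```

View pics/sc2.png

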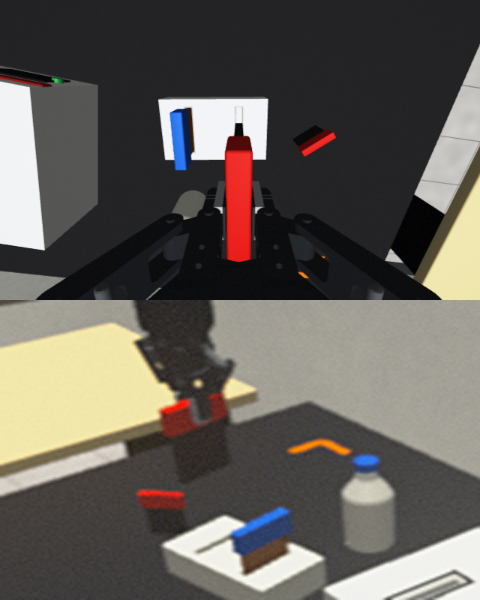

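Top half (wrist): the plate is held straight by its red grip at (238,190), and its stand slot is empty. Bottom half (side): the blade hangs upright below the fingers, and the blue plate is still in the stand. Next I move most of the way and locate the slot.

```bash
python3 -m creep '[0.018,-0.145,0,0,0,-0.0148,0.018,-0.145,0,0,0,-0.0148,0.018,-0.145,0,0,0,-0.0148,0.018,-0.145,0,0,0,-0.0148,0.018,-0.145,0,0,0,-0.0148]' >/dev/null; python3 -m creep '[0.018,-0.145,0,0,0,-0.0148,0.018,-0.145,0,0,0,-0.0148,0,0,0,0,0,-0.0296,0,0,0,0,0,0,0,0,0,0,0,0]'
python3 - <<'E'
from h import *
s=snapshot("wrist"); cv2.imwrite("pics/w3.png",s["pixels"][:,:,::-1])
st=get_state();print(st["tool_pos"],st["tool_rot"])
print(proj(s,[570,44,130]),"at",s["extrinsics"][:3,3])
blobs(s,"red",187)
t=snapshot("top"); blobs(t,"red",187)
E
```

```text
time_s: 4.82
tool_pos: [560.1, 117.7, 249.2]
tool_rot: [3.141, -0.002, 3.085]
ft_force: [0.5, -0.6, -1.6]
opening: 15.1
grip_force: 59.5
[560.16585669 118.28220579 249.44794328] [ 3.14144833e+00 -1.68174504e-03  3.08601191e+00]
[np.float64(242.3509237496531), np.float64(206.80805817702108)] at [485.00913376 121.50657012 392.695825  ]
red px [318.2 264.9] xy [611.3 114.2] size [ 28.5 151.4] ang 86.7
red px [ 34.  181.6] xy [523.6 -88.1] size [54.6 12.8] ang 86.7
red px [633.9 143. ] xy [520.7 339.6] size [13.8 10. ] ang 15.2
red px [157.3 120.7] xy [486.2  11. ] size [216.3   2. ] ang 86.7
red px [372.5 214.6] xy [ 521.  -132.9] size [130.9  11.7] ang 86.8
red px [175.2 215.6] xy [517.6 446.2] size [16.2 51.9] ang 42.4
```

View pics/w3.png

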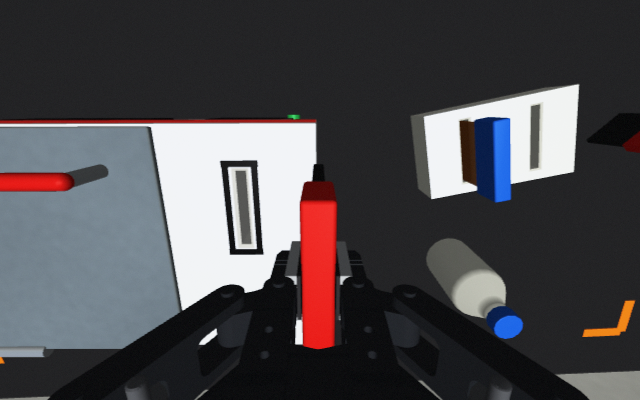

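The slot frame spans roughly (221..262, 161..254), with its centre near (242,207), which matches the prediction. I'll measure the frame precisely.

Run:
```python
from h import *
s=snapshot("wrist"); g=cv2.cvtColor(s["pixels"],cv2.COLOR_RGB2GRAY)
m=np.zeros_like(g); m[150:262,205:272]=(g[150:262,205:272]<110)*255
cs,_=cv2.findContours(m,cv2.RETR_EXTERNAL,cv2.CHAIN_APPROX_NONE)
for c in cs:
    if cv2.contourArea(c)<500: continue
    w=np.array([at(s,p,130)[:2] for p in c[:,0]],np.float32); print("frame",cv2.minAreaRect(w))
# interior of frame = mouth
c=max(cs,key=cv2.contourArea); f=np.zeros_like(g); cv2.drawContours(f,[c],-1,255,-1)
mm=f&~m; cs,_=cv2.findContours(mm,cv2.RETR_EXTERNAL,cv2.CHAIN_APPROX_NONE); c=max(cs,key=cv2.contourArea)
print("mouth",cv2.minAreaRect(np.array([at(s,p,130)[:2] for p in c[:,0]],np.float32)))
# blade-to-tool: red grip top face
st=get_state(); p=st["tool_pos"]; print(p,st["tool_rot"])
r=mask(s,"red"); r[:, :290]=0; r[:, 345:]=0
cs,_=cv2.findContours(r,cv2.RETR_EXTERNAL,cv2.CHAIN_APPROX_NONE); c=max(cs,key=cv2.contourArea)
print("grip",cv2.boundingRect(c)); 
y=3.086-np.pi
for lx in(-40,40):
  for z in(28,-8): print(lx,z,np.round(proj(s,p+[lx*np.cos(y),lx*np.sin(y),z]),1))
```

```text
frame ((572.4876708984375, 43.86916732788086), (33.43294143676758, 94.45069122314453), 86.82840728759766)
mouth ((572.9190673828125, 43.78141403198242), (21.60948944091797, 82.39742279052734), 86.81351470947266)
[560.24791238 118.60093953 249.80217171] [ 3.14153917e+00 -9.48092969e-04  3.08635657e+00]
grip (300, 182, 37, 167)
-40 28 [319.5 198. ]
-40 -8 [319.2 178.2]
40 28 [319.2 351. ]
40 -8 [319.  304.6]
```

```bash
python3 -m creep '[0.016,-0.1,0,0,0,0,0.016,-0.1,0,0,0,0,0.015,-0.098,0,0,0,0,0,0,-0.06,0,0,0,0,0,-0.06,0,0,0]' >/dev/null; python3 -m creep '[0,0,0,0,0,0,0,0,0,0,0,0,0,0,0,0,0,0]'
python3 - <<'E'
from h import *
s=snapshot("side"); cv2.imwrite("pics/s4.png",cv2.resize(s["pixels"][110:260,230:390],(640,600),interpolation=2)[:,:,::-1])
for i in range(3): st=get_state();print(st["tool_pos"],st["tool_rot"]); snapshot("wrist")
E
```

```text
time_s: 5.63
tool_pos: [572.6, 43.7, 221.2]
tool_rot: [-3.142, 0.001, 3.085]
ft_force: [0.1, 1.1, -2.2]
opening: 14.9
grip_force: 59.5
[572.66988322  43.63501832 221.33212909] [-3.14147125e+00  1.62681607e-03  3.08517763e+00]
[572.63826798  43.53358779 221.31550328] [-3.14145735e+00  1.65486748e-03  3.08495300e+00]
[572.59464348  43.43523302 221.19187495] [-3.14145585e+00  1.48635910e-03  3.08475021e+00]
```

View pics/s4.png

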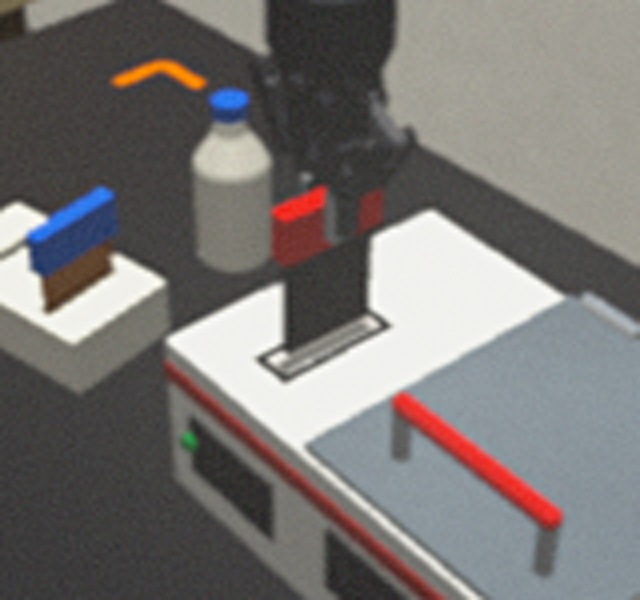

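The blade hangs just above the framed slot, aligned with it (crop around (335,345)). I lower slowly, watching the force.

```bash
python3 -m creep '[0,0,-0.02,0,0,0,0,0,-0.02,0,0,0,0,0,-0.02,0,0,0,0,0,-0.01,0,0,0,0,0,0,0,0,0]' |sed -n 2,4p
```

```text
tool_pos: [572.0, 43.4, 201.7]
tool_rot: [3.141, -0.002, 3.084]
ft_force: [0.1, 2.5, -3.0]
```

```bash
python3 -m creep '[0,0,-0.02,0,0,0,0,0,-0.02,0,0,0,0,0,-0.02,0,0,0,0,0,0,0,0,0]' |sed -n 2,4p
```

```text
tool_pos: [572.0, 43.4, 186.5]
tool_rot: [3.141, -0.001, 3.084]
ft_force: [1.7, 4.2, -3.8]
```

```bash
python3 -m creep '[0,0.003,-0.04,0,0,0,0,0,-0.04,0,0,0,0,0,-0.04,0,0,0,0,0,-0.03,0,0,0,0,0,0,0,0,0]' |sed -n 2,4p;  python3 -m creep '[0,0,-0.015,0,0,0,0,0,-0.015,0,0,0,0,0,-0.01,0,0,0,0,0,0,0,0,0]' |sed -n 2,4p
```

```text
tool_pos: [571.4, 43.7, 148.0]
tool_rot: [-3.142, -0.004, 3.084]
ft_force: [0.3, 1.7, -2.6]
tool_pos: [572.2, 43.7, 139.9]
tool_rot: [-3.141, -0.0, 3.084]
ft_force: [-0.1, 1.1, -3.0]
```

```bash
for i in 1 2; do python3 -m creep '[0,0,-0.006,0,0,0,0,0,-0.006,0,0,0,0,0,0,0,0,0,0,0,0,0,0,0]' |sed -n 2,4p; done
```

```text
tool_pos: [572.5, 43.7, 137.8]
tool_rot: [-3.141, 0.001, 3.084]
ft_force: [-2.0, 1.3, 2.9]
tool_pos: [572.5, 43.8, 137.7]
tool_rot: [-3.141, 0.002, 3.084]
ft_force: [-13.1, -0.0, 26.5]
```

The plate is home: the grip touched down at TCP z = 137.8 and the force rose. I release and rise.

```bash
python3 -m creep '[0,0,0.01,0,0,0,0,0,0,0,0,0,0,0,0,0,0,0]' 0.5 | tail -3; python3 -m creep '[0,0,0,0,0,0,0,0,0.06,0,0,0,0,0,0.12,0,0,0,0,0,0.14,0,0,0,0,0,0.12,0,0,0]' 0.7
python3 - <<'E'
from h import *
print(get_state()["qpos"]); s=snapshot("wrist"); cv2.imwrite("pics/w5.png",s["pixels"][:,:,::-1]); blobs(s,"red",187); blobs(s,"red",166)
E
```

```text
ft_force: [0.1, 0.5, 0.5]
opening: 42.8
grip_force: 0.0
time_s: 8.67
tool_pos: [572.3, 43.8, 248.3]
tool_rot: [-3.141, -0.0, 3.084]
ft_force: [-0.0, 0.6, 0.6]
opening: 60.1
grip_force: 0.0
[-1.27648679e-01  4.11043461e-01  1.31512217e+00 -1.21345248e-04
  1.41548983e+00 -1.64079642e+00]
red px [317.9 200.5] xy [563.7  43.6] size [13.9 74.2] ang 86.9
red px [ 80.2 160.1] xy [ 522.  -122.6] size [119.4  12.9] ang 86.7
red px [197.8 101.8] xy [487.9 -32.6] size [264.    1.3] ang 86.9
red px [317.9 200.5] xy [570.6  43.2] size [15.4 81.8] ang 86.9
red px [ 80.2 160.1] xy [ 524.6 -140.1] size [131.7  14.2] ang 86.7
red px [197.8 101.8] xy [487.  -40.8] size [291.1   1.4] ang 86.9
```

View pics/w5.png

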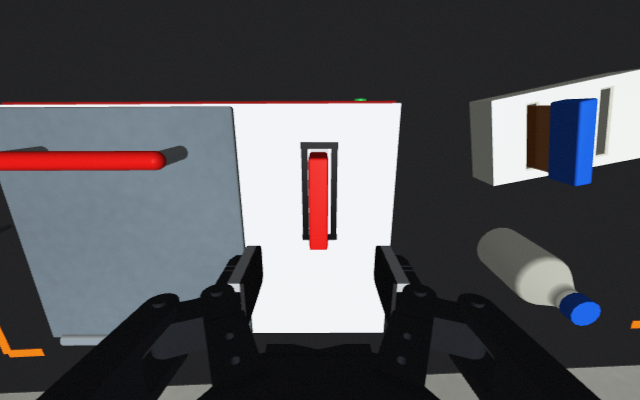

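The red grip is seated in the slot frame at (318,200), and the bar is at (80,160), about world (522,-133). I turn the hand -90° and move above the bar.

```bash
python3 -m creep '[-0.0156,-0.0545,0,0,0,-0.08,-0.0156,-0.0545,0,0,0,-0.08,-0.0156,-0.0545,0,0,0,-0.08,-0.0156,-0.0545,0,0,0,-0.08,-0.0156,-0.0545,0,0,0,-0.08]' >/dev/null; python3 -m creep '[-0.0156,-0.0545,0,0,0,-0.08,-0.0156,-0.0545,0,0,0,-0.08,-0.0156,-0.0545,0,0,0,-0.08,-0.0156,-0.0545,0,0,0,-0.08,-0.0156,-0.0545,0,0,0,-0.08]' >/dev/null;python3 -m creep '[-0.0156,-0.0545,0,0,0,-0.08,-0.0156,-0.0545,0,0,0,-0.08,-0.0156,-0.0545,0,0,0,-0.087,0,0,0,0,0,0,0,0,0,0,0,0]'
python3 - <<'E'
from h import *
s=snapshot("wrist"); cv2.imwrite("pics/w6.png",s["pixels"][:,:,::-1]); blobs(s,"red",187);blobs(s,"red",180); print(get_state()["qpos"])
E
```

```text
time_s: 9.97
tool_pos: [521.5, -133.5, 246.3]
tool_rot: [-3.141, -0.0, 1.521]
ft_force: [-0.7, 0.4, -0.6]
opening: 59.7
grip_force: 0.0
red px [317.1 206.5] xy [ 522.8 -131.5] size [130.5  13. ] ang 87.0
red px [317.1 206.5] xy [ 522.7 -134. ] size [135.   13.4] ang 87.0
[-4.67527393e-01  3.32163031e-01  1.43155656e+00  1.86114337e-04
  1.37840510e+00 -4.18516168e-01]
```

```bash
python3 -m creep '[0.005,0,-0.11,0,0,0,0,0,-0.11,0,0,0,0,0,-0.08,0,0,0,0,0,-0.04,0,0,0,0,0,0,0,0,0]' |sed -n 2,4p;python3 -m creep '[0,0,0,0,0,0,0,0,0,0,0,0,0,0,0,0,0,0,0,0,0,0,0,0,0,0,0,0,0,0]' 0; python3 -m creep '[0,0,0,0,0,0,0,0,0,0,0,0]'
```

```text
tool_pos: [522.2, -132.3, 159.9]
tool_rot: [-3.138, -0.002, 1.521]
ft_force: [-0.3, 0.9, -0.3]
time_s: 10.85
tool_pos: [520.7, -133.3, 162.7]
tool_rot: [-3.136, 0.0, 1.52]
ft_force: [-16.7, 1.2, 10.1]
opening: 11.9
grip_force: 58.4
time_s: 11.02
tool_pos: [520.7, -133.3, 162.7]
tool_rot: [-3.136, 0.0, 1.52]
ft_force: [-16.5, 0.6, 10.2]
opening: 12.0
grip_force: 58.4
```

```bash
python3 - <<'E'
import numpy as np
y=-0.0555
f=lambda q:np.array([(-200*np.cos(q)+45*np.sin(q))*np.cos(y),(-200*np.cos(q)+45*np.sin(q))*np.sin(y),200*np.sin(q)+45*np.cos(q)])
qs=[0,.06,.14,.22,.30,.38,.46,.54,.62,.70,.76,.82,.88,.94,.98,.92,.86,.80,.74,.70,.68,.67]
for a,b in zip(qs,qs[1:]): print(a,b,np.round((f(b)-f(a))/250,4),np.round(f(b)-f(0),1))
E
python3 -m creep '[-0.007,0,0,0,0,0,0,0,0.004,0,0,0,0,0,0,0,0,0]'
```

```text
0 0.06 [ 0.0122 -0.0007  0.0476] [ 3.1 -0.2 11.9]
0.06 0.14 [ 0.0207 -0.0011  0.0622] [ 8.2 -0.5 27.5]
0.14 0.22 [ 0.0256 -0.0014  0.0604] [14.6 -0.8 42.6]
0.22 0.3 [ 0.0303 -0.0017  0.0581] [22.2 -1.2 57.1]
0.3 0.38 [ 0.0349 -0.0019  0.0555] [30.9 -1.7 71. ]
0.38 0.46 [ 0.0392 -0.0022  0.0526] [40.7 -2.3 84.1]
0.46 0.54 [ 0.0432 -0.0024  0.0492] [51.5 -2.9 96.4]
0.54 0.62 [ 0.047  -0.0026  0.0456] [ 63.3  -3.5 107.8]
0.62 0.7 [ 0.0505 -0.0028  0.0417] [ 75.9  -4.2 118.3]
0.7 0.76 [ 0.04   -0.0022  0.0286] [ 85.9  -4.8 125.4]
0.76 0.82 [ 0.0416 -0.0023  0.0261] [ 96.3  -5.4 131.9]
0.82 0.88 [ 0.0431 -0.0024  0.0236] [107.1  -5.9 137.8]
0.88 0.94 [ 0.0444 -0.0025  0.0209] [118.2  -6.6 143.1]
0.94 0.98 [ 0.0303 -0.0017  0.0125] [125.8  -7.  146.2]
0.98 0.92 [-0.0452  0.0025 -0.0191] [114.5  -6.4 141.4]
0.92 0.86 [-0.044   0.0024 -0.0218] [103.5  -5.7 135.9]
0.86 0.8 [-0.0426  0.0024 -0.0244] [ 92.8  -5.2 129.8]
0.8 0.74 [-0.0411  0.0023 -0.0269] [ 82.5  -4.6 123.1]
0.74 0.7 [-0.0265  0.0015 -0.0193] [ 75.9  -4.2 118.3]
0.7 0.68 [-0.0129  0.0007 -0.01  ] [ 72.7  -4.  115.7]
0.68 0.67 [-0.0064  0.0004 -0.0051] [ 71.1  -3.9 114.5]
time_s: 11.27
tool_pos: [520.8, -133.3, 163.2]
tool_rot: [-3.141, 0.0, 1.519]
ft_force: [-3.6, 0.4, 2.0]
opening: 11.7
grip_force: 58.9
```

```bash
python3 -m creep '[0.012,-0.001,0.048,0,0,0,0.021,-0.001,0.062,0,0,0,0.026,-0.001,0.06,0,0,0,0.03,-0.002,0.058,0,0,0,0,0,0,0,0,0]'
```

```text
time_s: 11.68
tool_pos: [543.2, -134.5, 222.4]
tool_rot: [-3.14, 0.001, 1.519]
ft_force: [-13.6, 1.9, 5.0]
opening: 11.9
grip_force: 59.4
```

```bash
python3 -m creep '[0.029,-0.002,0.056,0,0,0,0.039,-0.002,0.053,0,0,0,0.043,-0.002,0.049,0,0,0,0.047,-0.003,0.046,0,0,0,0,0,0,0,0,0]'
```

```text
time_s: 12.1
tool_pos: [583.3, -136.7, 274.2]
tool_rot: [3.141, 0.001, 1.519]
ft_force: [-15.6, 3.0, 13.5]
opening: 11.9
grip_force: 61.5
```

```bash
python3 -m creep '[0.045,-0.002,0.046,0,0,0,0.038,-0.002,0.03,0,0,0,0.04,-0.002,0.027,0,0,0,0.042,-0.002,0.024,0,0,0,0,0,0,0,0,0]'
```

```text
time_s: 12.52
tool_pos: [625.0, -138.9, 305.2]
tool_rot: [3.139, 0.001, 1.519]
ft_force: [-6.9, 2.1, 11.3]
opening: 11.8
grip_force: 61.0
```

```bash
python3 -m creep '[0.042,-0.002,0.022,0,0,0,0.034,-0.002,0.016,0,0,0,0,0,0,0,0,0,0,0,0,0,0,0]'
python3 - <<'E'
from h import *
s=snapshot("side"); cv2.imwrite("pics/s7.png",cv2.resize(s["pixels"][130:320,260:460],(600,570),interpolation=2)[:,:,::-1])
E
```

```text
time_s: 12.85
tool_pos: [643.8, -139.9, 313.8]
tool_rot: [3.138, 0.001, 1.519]
ft_force: [-1.0, 0.5, 7.7]
opening: 11.8
grip_force: 62.2
```

View pics/s7.png

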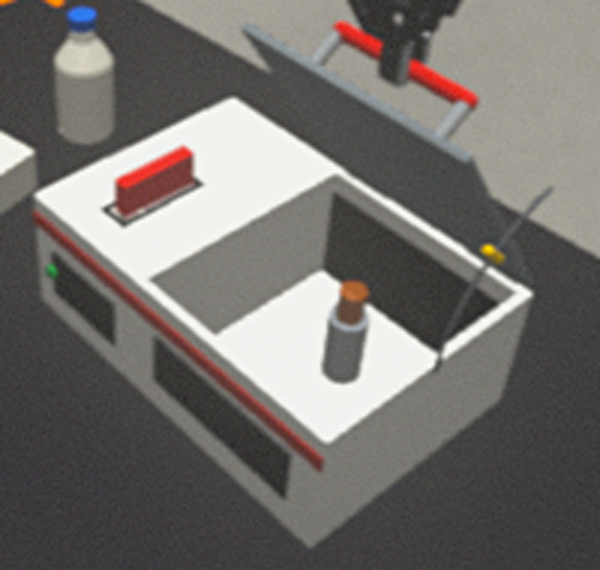

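The side view shows the hatch raised to about 56°, the fingers on the bar and the plate seated. That is clearly past the yellow mark at (492,253). Now I ease it back down.

```bash
python3 -m creep '[-0.030,0.002,-0.012,0,0,0,-0.045,0.002,-0.02,0,0,0,-0.044,0.002,-0.023,0,0,0,-0.042,0.002,-0.025,0,0,0,0,0,0,0,0,0]'
```

```text
time_s: 13.32
tool_pos: [601.9, -137.7, 292.3]
tool_rot: [3.141, 0.0, 1.519]
ft_force: [-0.0, 0.3, 2.3]
opening: 11.5
grip_force: 61.5
```

```bash
python3 -m creep '[-0.038,0.002,-0.026,0,0,0,-0.025,0.001,-0.019,0,0,0,0,0,0,0,0,0,0,0,0,0,0,0]'
python3 - <<'E'
from h import *
from scipy.optimize import least_squares
st=get_state(); p=st["tool_pos"]; print(p,st["ft_force"])
y=-0.0555; c,sn=np.cos(y),np.sin(y)
slot=np.array([572.,43.7,130]); R=np.array([[c,-sn,0],[sn,c,0],[0,0,1]])
O=slot-R@[-40,90,130]; H=O+R@[120,-90,135]; print("hinge",H)
v=R.T@(p+[0,0,19]-H); print("bar rel hinge by tool",v,"rad",np.hypot(v[0],v[2]),"q",np.arctan2(v[2],-v[0])-np.arctan2(45,200))
v=R.T@(np.array([520.8,-133.3,182.2])-H); print("same at shut",v,np.arctan2(v[2],-v[0])-np.arctan2(45,200))
# vision: bar ends in side & top
bar=lambda q,l:H+R@[-200*np.cos(q)+45*np.sin(q),l,200*np.sin(q)+45*np.cos(q)]
for n in("side","top"):
    s=snapshot(n); m=mask(s,"red"); cs,_=cv2.findContours(m,cv2.RETR_EXTERNAL,cv2.CHAIN_APPROX_NONE)
    for k in cs:
        if cv2.contourArea(k)>12: print(n,cv2.boundingRect(k),cv2.fitLine(k,cv2.DIST_L2,0,.01,.01).ravel().round(2))
    for q in(.6,.65,.7,.75): print(q,[np.round(proj(s,bar(q,l)),1) for l in(-60,60)])
    cv2.imwrite(f"pics/{n}8.png",s["pixels"][:,:,::-1])
    if n=="side": cv2.imwrite("pics/s8c.png",cv2.resize(s["pixels"][130:300,330:450],(564,800-1) if 0 else (420,595),interpolation=2)[:,:,::-1])
E
```

```text
time_s: 13.65
tool_pos: [587.7, -136.9, 281.6]
tool_rot: [3.14, -0.0, 1.519]
ft_force: [-1.3, 2.5, 4.1]
opening: 11.7
grip_force: 60.9
[ 587.6934173  -136.9149122   281.55218218] [-1.31594332  2.53710924  4.10253229]
hinge [ 721.76877107 -144.89829058  135.        ]
bar rel hinge by tool [-134.31176404    0.53372353  165.55218218] rad 213.18343037172102 q 0.667891205469689
same at shut [-201.3027082     0.43239074   47.2       ] 0.008997804952689092
side (299, 179, 25, 15) [  0.9   -0.44 310.76 185.9 ]
side (377, 172, 22, 17) [  0.85   0.53 387.08 180.78]
side (352, 158, 15, 13) [  0.81   0.59 359.4  164.  ]
side (201, 149, 18, 8) [1.0000e+00 9.0000e-02 2.1021e+02 1.5242e+02]
0.6 [array([393.5, 190. ]), array([353. , 164.1])]
0.65 [array([396.5, 185.9]), array([355.6, 160.3])]
0.7 [array([399.5, 182. ]), array([358.4, 156.7])]
0.75 [array([402.6, 178.1]), array([361.3, 153.2])]
top (167, 209, 17, 14) [  0.77  -0.64 175.03 215.76]
top (311, 186, 5, 26) [ 4.0000e-02 -1.0000e+00  3.1296e+02  1.9928e+02]
top (365, 184, 9, 4) [1.0000e+00 6.0000e-02 3.6879e+02 1.8574e+02]
0.6 [array([400.6, 189.8]), array([355.8, 187.4])]
0.65 [array([401.2, 186.6]), array([356.1, 184.1])]
0.7 [array([401.7, 183.2]), array([356.4, 180.7])]
0.75 [array([402.3, 179.7]), array([356.7, 177.2])]
```

```bash
python3 -m creep '[0.016,-0.001,0.012,0,0,0,0,0,0,0,0,0,0,0,0,0,0,0]'
python3 - <<'E'
from h import *
y=-0.0555; c,sn=np.cos(y),np.sin(y); R=np.array([[c,-sn,0],[sn,c,0],[0,0,1]])
H=np.array([721.8,-144.9,135]); bar=lambda q,l:H+R@[-200*np.cos(q)+45*np.sin(q),l,200*np.sin(q)+45*np.cos(q)]
def line(s,q):   # perpendicular offset of red pixels near bar from predicted axis
    a,b=[np.array(proj(s,bar(q,l))) for l in(-60,60)]; d=(b-a)/np.linalg.norm(b-a); n=np.array([-d[1],d[0]])
    P=np.argwhere(mask(s,"red"))[:,::-1]; r=(P-a); k=(abs(r@n)<8)&(r@d>-5)&(r@d<np.linalg.norm(b-a)+5); return r[k]@n, n
for nm in("side","top"):
    s=snapshot(nm); s0=dict(s,pixels=cv2.imread(f"pics/{nm}0.png")[:,:,::-1].copy())
    r,n=line(s0,0); print(nm,"shut",r.mean().round(2),r.min(),r.max(),len(r))
    for q in(.6,.64,.68,.72): r,n=line(s,q); print(q,r.mean().round(2),r.min().round(1),r.max().round(1),len(r))
    if nm=="side": cv2.imwrite("pics/s9.png",cv2.resize(s["pixels"][130:320,260:460],(600,570),interpolation=2)[:,:,::-1])
E
```

```text
time_s: 14.0
tool_pos: [591.5, -137.1, 284.7]
tool_rot: [3.141, 0.0, 1.519]
ft_force: [-5.4, 3.0, 6.7]
opening: 11.5
grip_force: 61.3
side shut -0.42 -2.8972804116774413 2.102142436174389 239
0.6 5.81 3.3 8.0 181
0.64 2.38 -0.5 5.7 213
0.68 -1.44 -4.4 1.9 213
0.72 -5.19 -8.0 -1.9 210
top shut -0.13 -2.154272111963006 1.8455632500654429 179
0.6 4.29 2.2 6.2 32
0.64 1.69 -0.4 3.6 32
0.68 -0.99 -3.1 0.9 32
0.72 -3.75 -5.8 -1.9 32
```

View pics/s9.png

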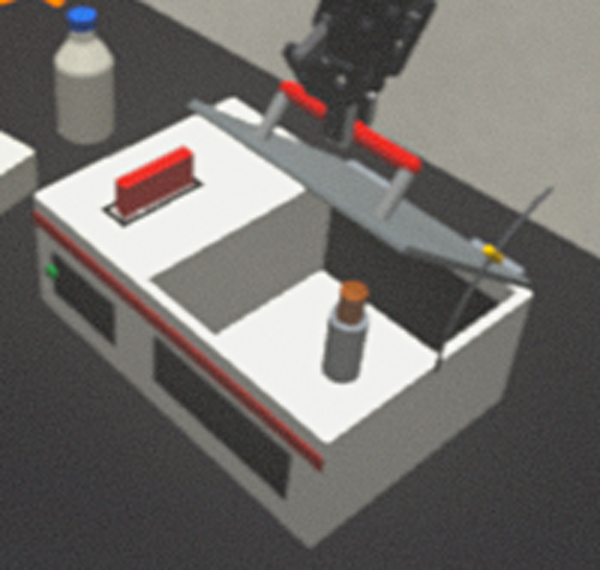

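Both cameras give q ≈ 0.67, about 7.5° below balance. The picture shows the bar gripped, the hatch just under the yellow mark and the plate seated. I let it settle and hand in.

```bash
python3 -m creep '[0,0,0,0,0,0,0,0,0,0,0,0,0,0,0,0,0,0]'; python3 -c "
from rig import *
print(close_job())"
```

```text
time_s: 14.35
tool_pos: [591.4, -137.1, 284.6]
tool_rot: [3.141, -0.0, 1.519]
ft_force: [-4.9, 2.4, 7.5]
opening: 11.8
grip_force: 61.2
the job is handed in; nothing more can be done
None
```

Job handed in at 14.4 s: the red-grip plate was slid fully home with the hatch shut, then the hatch was lifted to about 56° (10° past balance) and eased back, and it is now held by the bar at about 38° (0.67 rad, 7.5° short of balance).

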